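# Run the ring demagnetiser with its hold-to-run lever

## Robot

A 7-joint arm with a two-finger parallel gripper is mounted at the origin on the work surface; the furniture and walls round the work are solid. World frame = base frame: x ahead of the robot, y to its left, z up, the work surface at z = 0. Lengths are in m, angles in rad, forces in N, time in s.
With the tool pointing down it reaches from about 0.4 to 0.85 m from the base axis. Payload 4.5 kg.
Tool frame: the origin (TCP) lies on the mounting face of the last link; the fingertips stand 166 mm ahead of it and the grasp point (between the pads) lies 147 mm ahead of it; z points along the fingers, y is the line along which they close (so a half turn about z gives the same grasp; the last joint's range is limited). The gripper opens to 88 mm and grips with 3 to 60 N. Pads are 18 mm wide; open, the fingers measure 123 mm over their backs; the gripper's body (75 mm by 187 mm) begins 45 mm behind the grasp point.
Start: joints at [0.034, 0.689, -0.195, 1.565, 0.157, 0.902, -0.215], TCP at [0.625, 0, 0.405] pointing down, gripper open.
Joint ranges: [-3.01, 3.01], [-0.46, 2.08], [-1.47, 1.51], [0.13, 2.56], [-1, 4.14], [0.04, 2.09], [-2.66, 2.66]. Speed limits (rad/s): [2.57, 2.57, 3.14, 3.14, 3.14, 3.14, 3.14].

## Interface

Orientations are given as a unit quaternion [x, y, z, w].
In Python, from plant import r, snapshot gives the robot as it stands. The module is installed in compiled form; this text tells all that it offers.
- The arm moves only by the tool move_arm, never from a script. Its argument "rows" is a list of rows, each a list of 5 numbers: the shift along the tool's x, y, z in m, then the turn about the tool's z in rad, then the finger opening in m, from 0 to 0.0881. In form: [[dx, dy, dz, spin, claw], ...]. A call has 1 to 10 rows; each row shifts and turns the commanded pose from where the row before left it, along the tool's axes as they then stand; what a row does not reach is not made up. A row lasts 1/12 s, in which the tool goes at most 41.7 mm and 7.16 degrees, less where a joint would pass 70% of its speed; a pose out of reach is approached as far as the arm can. A call with a gripper value outside its range is refused whole. The fingers move at their own pace and stop on an object; "newtons" is the grip in N (left out, the last holds). Time passes only in rows, so rows that do not move let the fingers close. It gives the time, the measured TCP pose, the force, the opening and the grip force at its end, in the units of the state.
- r.get_state(): the state, without advancing time (a new reading comes with each control period).
- snapshot(name): name is "scene" or "side" or "wrist"; returns a dict with "color" (420x560x3 uint8, red, green, blue), "depth" (420x560 float32, m along the optical axis (not along the pixel's ray), 0 where there is no reading), "mtx" (3x3 intrinsics, pixels), "dist" ([k1, k2, p1, p2, k3] as OpenCV has them; the pictures are not rectified), "eye" and "orientation" of the camera in the world. Camera axes: x right, y up, looking along -z (the intrinsics and any distortion apply to the point x, -y, -z); pixel columns grow to the right and rows downward; lengths in m; the calibration is good to about 2 mm. A picture is of the moment at which its call begins.
- r.finish_job(): hands the job in; it is judged then, once.
The state is a dict: "clock": time; "q": joint angles; "qd": joint speeds; "joint_torque": joint torques, N m; "tool_pos": TCP position; "eef_rot": TCP orientation; "contact_force": force on the tool from outside, world axes, zero at the start; "moment": the same for the moment, N m; "opening": opening from 0.0 (shut) to 1.0 (fully open); "finger_force": force on a finger pad.
Only numpy, scipy, OpenCV 4.12 (cv2) and the standard library are available. Lean on these libraries where they do the work, as an engineer would, in place of code of your own. Each camera call takes 0.05 s, during which the arm holds its last target. There are 200 camera calls.

## Task

Demagnetise the bearing ring that lies on the coil plate of the grey bench demagnetiser: first turn its dial clockwise until the white pointer stands at the red set marker and let go of the dial, then press the lever's yellow pad down with the fingertips until the black line on the pad is level with the green band on the post beside it. Never press the lever to the bottom of its travel, do not press it before the dial is set, and leave the ring, the green tin and the plug gauge where they are. Finish while still holding the lever down in the green band.

Things in the scene. Friction and masses are not known exactly. Their poses are not given: they have to be found in the camera images.
- demag_unit: grey bench demagnetiser, fixed, 240 mm deep (x), 220 mm wide (y), white top panel 60 mm above the bench. Origin: centre of its underside; x to its back (away from the robot), y to its left, z up. On the panel: dial at the front left, dark coil plate behind it (96 mm across, 5 mm high, centre at x 56, y 45 mm; three brass pins 12 mm above the panel), lever at the right
- lever_pivot (a point): middle of the lever's pivot, a bar along the unit's y, 40 mm above the panel, at (50, -55, 100) mm in the unit's frame; its bracket reaches 10 mm higher
- green_band (a point): middle of the green band on the front of the aluminium post that stands beside the lever's pad, 36 mm to the right of the lever's middle: post 16 mm wide, 8 mm deep, top 66 mm above the panel, banded white, green, red from the top down. The green reaches from 93 to 105 mm above the bench
- dial_axis (a point): point on the dial's vertical axis, on the top panel. The dial is black: a round skirt 50 mm across, up to 6.5 mm above the panel, and on it a bar grip 44 mm long (along the pointer), 14 mm wide, standing up to 35.5 mm above the panel; pinch the bar across its 14 mm. It stays where it is left (friction torque 0.05 N m)
- pointer_tip (a point): tip of the dial's white pointer, 30 mm out from the dial axis in line with the bar grip, 3.5 mm above the panel; it turns with the dial
- marker_tip (a point): inner tip of the red set marker on the dial's scale: 30 mm out from the dial axis in the direction to which the pointer must be turned, 3.5 mm above the panel. The marker is fixed, 8 mm wide, 3.3 mm high and lies 28 to 44 mm out from the axis
- dial (a joint): dial angle in rad, grows clockwise as seen from above, 0 to 2.6; at 0 the pointer stands 1.4 rad counter-clockwise (seen from above) of the unit's x axis. It starts between 0 and 0.35; the marker lies between 0.9 and 1.5
- hold_lever (a joint): angle of the sprung lever in rad: 0 released (the lever rises 0.16 rad towards the robot), grows as the pad is pressed down, stop at 0.34. The green band is 0.12 to 0.22; the middle of it, 0.17, is the pad about 17 mm down. From 0.31 on it counts as pressed to the bottom. The lever springs back when let go
- lever_pad (a point): yellow pad at the robot's end of the lever, 40 mm long (x), 34 mm wide (y), 14 mm thick, black index line round its middle. This point: centre of its top face (102 mm along the lever from its pivot), 123 mm above the bench when released and 106 mm in mid green. Pressing here takes 6 N to start it, 10 N in mid green and 15 N at the bottom
- work_ring: loose grey steel ring, 68 mm across, 20 mm high, lying on the coil plate, 5 mm above the panel; origin: centre of its underside. Leave it there
- green_tin: loose tin with a green lid, 67 mm across, 31 mm high, on the bench to the left of the demagnetiser; origin: centre of its underside. Leave it there
- plug: loose double-ended plug gauge, 104 mm long (its y), 22 mm thick, on the bench to the right of the demagnetiser; origin: centre of its underside. Leave it there

How it is judged:
By the outcome, as a careful person would: the job done as asked, in the order asked, and still so for the second after the job is handed in, while the arm keeps its last pose, push and grip.
It also fails if it takes over 42 s, if anything falls off the work surface, if the arm or the gripper's body presses on something with over 40 N, if the wrist force passes 120 N, or if a joint passes its speed limit or range.

## Working session

There is one attempt and no reset: what is moved stays moved. The work goes in short steps, Python scripts to look and compute and a tool call to move; the robot and the scene stay as the last step left them, time stands still between calls to the robot, and variables do not carry over. Pictures are saved under pics/ and viewed, at most 10 in all, crops included, and the job is handed in when it is done.

Besides the shell and the picture viewer there is one more tool, called after "Call:" by a JSON object that holds its "fn" and its "kwargs". move_arm: Moves the arm, as the interface text tells. Its arguments: {"type":"object","properties":{"rows":{"type":"array"},"newtons":{"type":"number"}},"required":["rows"]}

```bash
mkdir -p pics; cat > h.py <<'E'
import numpy as np, cv2, pickle
from scipy.spatial.transform import Rotation as R
def rays(s,uv):
    p=cv2.undistortPoints(np.array(uv,float).reshape(-1,1,2),np.array(s["mtx"],float),np.array(s["dist"],float)).reshape(-1,2)
    d=np.c_[p[:,0],-p[:,1],-np.ones(len(p))]
    return R.from_quat(s["orientation"]).apply(d) if np.size(s["orientation"])==4 else d@np.array(s["orientation"]).T
def onplane(s,uv,z):
    d=rays(s,uv);e=np.array(s["eye"]);return e+d*((z-e[2])/d[:,2])[:,None]
def bydepth(s,uv):
    d=rays(s,uv);D=np.array([s["depth"][int(v),int(u)] for u,v in uv]);return np.array(s["eye"])+d*D[:,None]
E
python3 - <<'E'
from h import *
from plant import r,snapshot
for n in("scene","side","wrist"):
    s=snapshot(n);pickle.dump(s,open(f"{n}0.pkl","wb"));print(n,s["eye"],s["orientation"])
    cv2.imwrite(f"pics/{n}0.png",cv2.resize(s["color"][:,:,::-1],(784,588),interpolation=cv2.INTER_CUBIC))
print(r.get_state())
E
```

```text
scene [ 0.11504499 -0.57742365  0.93914364] [ 0.31815387 -0.13384727 -0.38830234  0.85444972]
side [ 0.61248259 -0.83095464  0.61427838] [0.46525067 0.00126948 0.00205463 0.88517568]
wrist [0.62401488 0.07775838 0.38440099] [-1.51447257e-01  4.71211816e-04  3.30289109e-04  9.88465173e-01]
{'clock': 0.15, 'q': array([ 0.03381157,  0.68978378, -0.19454639,  1.56603487,  0.15732193,
        0.90252433, -0.21511334]), 'qd': array([-0.0019528 , -0.00060096,  0.00019531, -0.00330119, -0.00053514,
        0.00089124, -0.00038524]), 'joint_torque': array([-1.46674727e-03, -5.27863634e+01, -1.26819178e+00, -1.53587687e+01,
       -5.24473807e-02,  3.92338901e-03,  1.12435155e-04]), 'tool_pos': array([ 6.24771188e-01, -2.03521346e-05,  4.04118048e-01]), 'eef_rot': array([ 7.07085380e-01,  7.07127856e-01, -5.16137487e-04, -4.40783675e-04]), 'contact_force': array([-0.25451104, -0.21339575,  0.35473851]), 'moment': array([-0.06632973,  0.02252245, -0.0199668 ]), 'finger_force': 0.0, 'opening': 0.9988439649359727}
```

View pics/scene0.png

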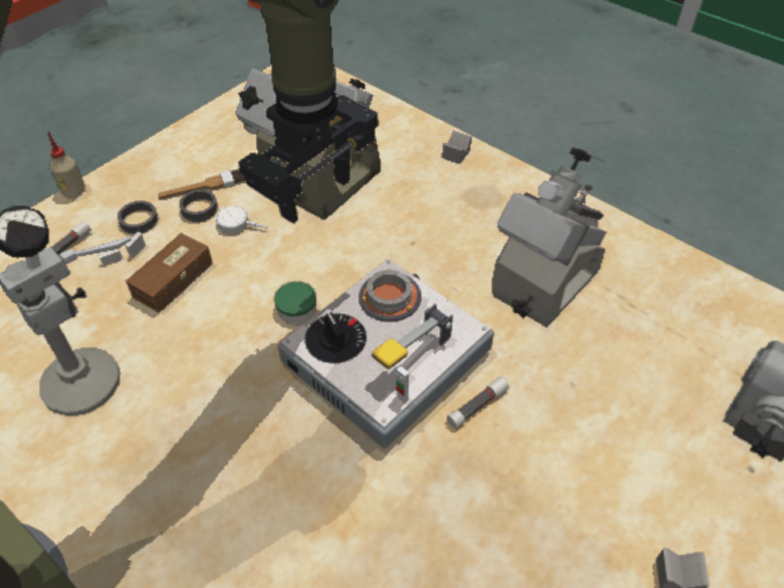

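View pics/wrist0.png

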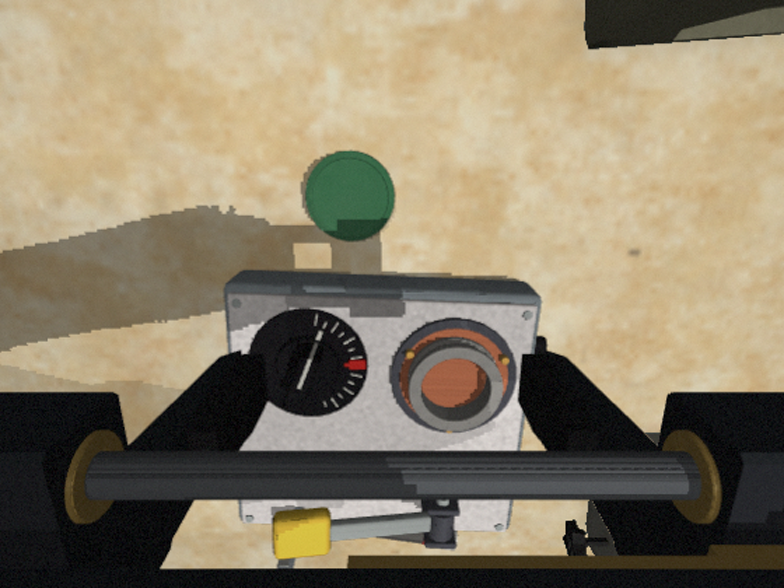

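View pics/side0.png

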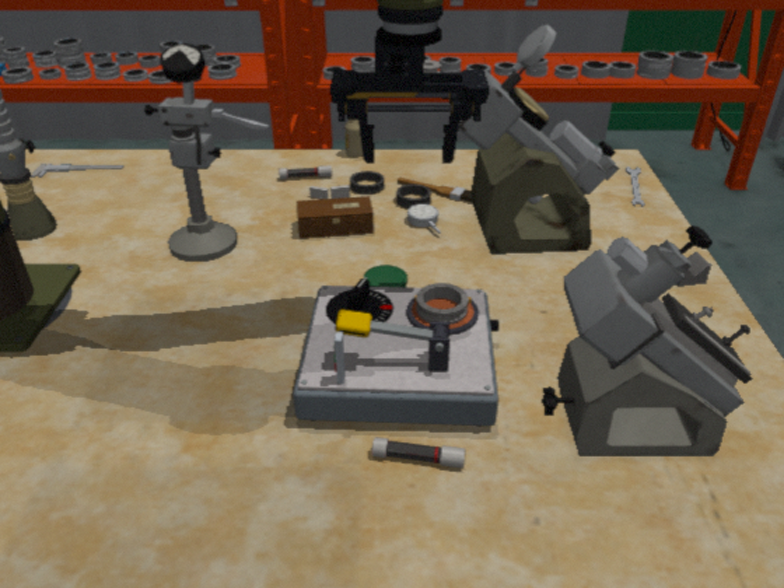

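The wrist view shows the dial centred near (309,362), the red marker tip near (345,365), the coil plate at (455,375) and the pad at (302,533). The side and scene views agree. I'll zoom in next.

```bash
python3 - <<'E'
from h import *
w=pickle.load(open("wrist0.pkl","rb"));s=pickle.load(open("scene0.pkl","rb"))
a=cv2.resize(w["color"][210:310,165:275,::-1],None,fx=5,fy=5,interpolation=cv2.INTER_CUBIC)
b=cv2.resize(s["color"][180:320,195:360,::-1],None,fx=4,fy=4,interpolation=cv2.INTER_CUBIC)
cv2.imwrite("pics/z1.png",a);cv2.imwrite("pics/z2.png",b)
# panel mask by depth in both views
for n,c in(("wrist",w),("scene",s),("side",pickle.load(open("side0.pkl","rb")))):
    vv,uu=np.mgrid[0:420,0:560];uv=np.c_[uu.ravel(),vv.ravel()];P=bydepth(c,uv)
    m=(abs(P[:,2]-.06)<.006)&(P[:,0]>.45)&(P[:,0]<.85)&(abs(P[:,1])<.3)&(c["depth"].ravel()>0)
    col=c["color"].reshape(-1,3)[m].astype(int)
    Q=P[m][:,:2].astype(np.float32);print(n,m.sum(),np.median(P[m][:,2]),cv2.minAreaRect(Q),Q.min(0),Q.max(0))
    # yellow pad
    C=c["color"].reshape(-1,3).astype(int);y=(C[:,0]>150)&(C[:,1]>120)&(C[:,2]<60)&(abs(P[:,1])<.3)&(P[:,2]>.08)&(P[:,0]>.4)
    print(" pad",y.sum(),P[y].mean(0),P[y].min(0),P[y].max(0))
    y=(C[:,0]>140)&(C[:,1]<70)&(C[:,2]<70)&(abs(P[:,1])<.3)&(P[:,2]>.055)&(P[:,2]<.075)&(P[:,0]>.4)&(P[:,0]<.85)
    print(" red",y.sum(),P[y].mean(0) if y.any() else 0)
E
```

```text
wrist 19492 0.06072122011468409 ((0.6608572602272034, -0.05028371512889862), (0.43085771799087524, 0.3225627541542053), 87.46418762207031) [ 0.4915744  -0.27263397] [0.8132612 0.1615266]
 pad 239 [ 0.55822461 -0.17696937  0.12531152] [ 0.54054743 -0.20398287  0.11808724] [0.62401488 0.07775838 0.38440099]
 red 59 [ 0.59666589 -0.08156128  0.06369527]
scene 7622 0.05991140979143983 ((0.6466110348701477, -0.06962931156158447), (0.34689217805862427, 0.47743502259254456), 5.772315979003906) [ 0.48797408 -0.29041797] [0.8431808  0.18072368]
 pad 29 [ 0.54815469 -0.19640506  0.12215324] [ 0.53815418 -0.2052431   0.11765356] [ 0.57059576 -0.17617974  0.12709269]
 red 13 [ 0.59373937 -0.08300263  0.06260101]
side 7772 0.05951551610025174 ((0.6781293749809265, -0.004342526197433472), (0.5658491849899292, 0.35300084948539734), 88.33983612060547) [ 0.4952014  -0.29198113] [0.8489999  0.27683002]
 pad 268 [ 0.5614415  -0.1915695   0.12241125] [ 0.54259108 -0.2067206   0.11801684] [ 0.57955006 -0.17550107  0.12694617]
 red 0 0
```

View pics/z1.png

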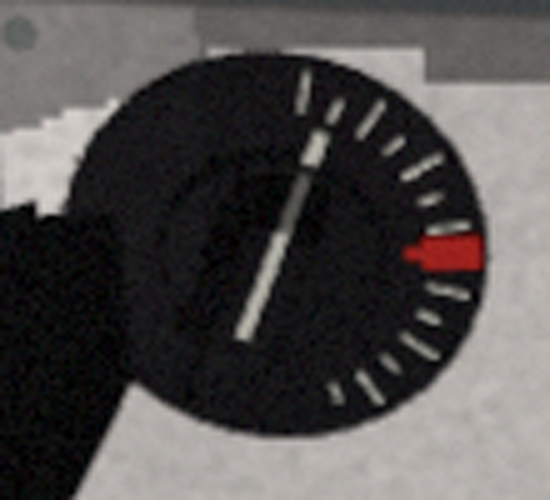

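View pics/z2.png

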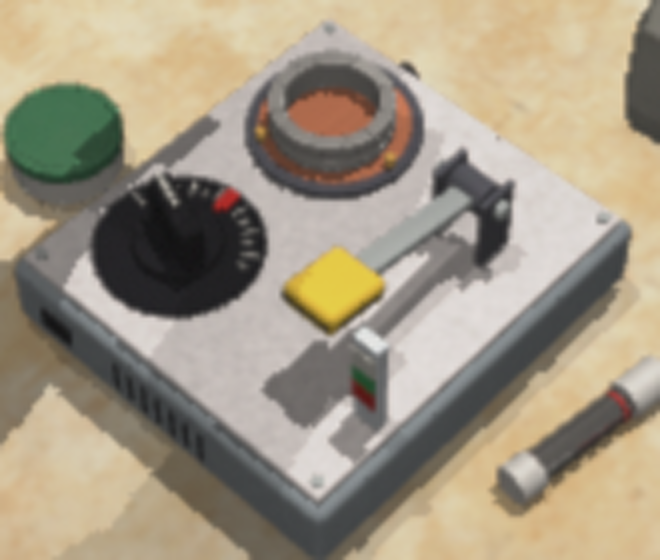

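The crop shows the wrist pointer tip at about (327,130), the marker tip at (403,254) and the grip-top line from (240,340) up. The scene crop shows the panel screws at (41,257), (330,30), (603,218) and (317,482), and the panel corners too.

```bash
python3 - <<'E'
from h import *
w=pickle.load(open("wrist0.pkl","rb"));s=pickle.load(open("scene0.pkl","rb"))
W=lambda p:np.array(p)/5+[165,210]-.4
S=lambda p:np.array(p)/4+[195,180]-.4
sc=onplane(s,S([(41,257),(330,30),(603,218),(317,482)]),.0605);print("screws\n",sc[:,:2].round(4),"ctr",sc.mean(0)[:2])
co=onplane(s,S([(18,265),(330,22),(632,225),(318,503)]),.06);print("corners\n",co[:,:2].round(4),"ctr",co.mean(0)[:2])
for Q in(sc,co):
    d=(Q[1]-Q[0]+Q[2]-Q[3])[:2];e=(Q[0]-Q[3]+Q[1]-Q[2])[:2];print("yaw",np.arctan2(d[1],d[0]),np.arctan2(-e[0],e[1]),np.linalg.norm(d)/2,np.linalg.norm(e)/2)
ws=onplane(w,np.array([(237,303),(527,315),(500,527),(249,519)])/1.4-.3,.0605);print("wrist screws\n",ws[:,:2].round(4),ws.mean(0)[:2])
p=onplane(w,W([(327,130),(403,254)]),.0635);print("ptr,marker",p[:,:2])
p2=onplane(s,S([(157,175),(219,208)]),.0635);print("scene ptr?,marker",p2[:,:2])
g=onplane(w,W([(240,340),(312,172)]),.0955)[:,:2];print("grip line",g,np.arctan2(*(g[1]-g[0])[::-1]))
# disc ellipse from right-hand rim in wrist and full rim in scene
for n,c,pts in(("w",w,W([(270,50),(350,62),(430,120),(470,180),(488,250),(470,330),(420,395),(350,432),(285,437),(200,415)])),("s",s,S([(92,245),(105,205),(230,190),(266,235),(250,275),(215,305),(170,317),(120,295)]))):
    q=onplane(c,pts,.0605)[:,:2];A=np.c_[2*q,np.ones(len(q))];x=np.linalg.lstsq(A,(q**2).sum(1),rcond=None)[0];print(n,"disc",x[:2],np.sqrt(x[2]+x[0]**2+x[1]**2))
E
```

```text
screws
 [[ 0.5067 -0.0356]
 [ 0.721  -0.0447]
 [ 0.7131 -0.2373]
 [ 0.4999 -0.2283]] ctr [ 0.61017751 -0.13649673]
corners
 [[ 0.4957 -0.0301]
 [ 0.7259 -0.0405]
 [ 0.7195 -0.251 ]
 [ 0.492  -0.2359]] ctr [ 0.6082822  -0.13934753]
yaw -0.042176572766320274 -0.037936084089643954 0.21398904239810973 0.19277380348303158
yaw -0.05574101315674932 -0.024344032532333824 0.22920978920782817 0.20821993707135406
wrist screws
 [[ 0.5099 -0.0336]
 [ 0.7228 -0.0427]
 [ 0.7162 -0.2371]
 [ 0.501  -0.2288]] [ 0.61247696 -0.13554691]
ptr,marker [[ 0.57192263 -0.05375253]
 [ 0.58676615 -0.08201371]]
scene ptr?,marker [[ 0.58225009 -0.04518926]
 [ 0.58740595 -0.0846959 ]]
grip line [[ 0.55830819 -0.0845001 ]
 [ 0.5739273  -0.04912567]] 1.1550025946127613
w disc [ 0.5594893  -0.08275102] 0.04536356836133083
s disc [ 0.55855187 -0.08200116] 0.04425910728355356
```

Call:
{"fn": "move_arm", "kwargs": {"rows": [[-0.0165,-0.0132,0.02,0,0.05],[-0.0165,-0.0132,0.02,0,0.05],[-0.0165,-0.0132,0.02,0,0.05],[-0.0165,-0.0131,0.02,0,0.05],[-0.0165,-0.0131,0.02,0,0.05],[0,0,0,0.104,0.05],[0,0,0,0.104,0.05],[0,0,0,0.104,0.05],[0,0,0,0.104,0.05],[0,0,0,0,0.05]], "newtons": 20}}

```text
clock: 0.98
tool_pos: [0.5592, -0.0823, 0.3045]
eef_rot: [0.839, 0.545, -0.0, 0.0]
contact_force: [-1.3, 0.2, 0.3]
opening: 0.564
finger_force: 0.0
```

```bash
python3 - <<'E'
from h import *
from plant import r,snapshot
st=r.get_state();T=R.from_quat(st["eef_rot"]);print(st["clock"],st["tool_pos"],T.as_matrix().round(3).tolist(),st["q"][6])
for n in("scene","side","wrist"):
    s=snapshot(n);pickle.dump(s,open(f"{n}1.pkl","wb"))
s=pickle.load(open("scene1.pkl","rb"))["color"][165:305,195:365,::-1];w=pickle.load(open("wrist1.pkl","rb"))["color"][:,:,::-1]
cv2.imwrite("pics/c1.png",np.hstack([cv2.resize(s,(400,330),interpolation=cv2.INTER_CUBIC),cv2.resize(w,(400,300)).copy() if 0 else cv2.copyMakeBorder(cv2.resize(w,(400,300)),0,30,0,0,0)]))
E
```

```text
0.9833 [ 0.55920637 -0.08230225  0.30450902] [[0.406, 0.914, -0.0], [0.914, -0.406, -0.0], [-0.0, -0.0, -1.0]] -0.42829791148238155
```

View pics/c1.png

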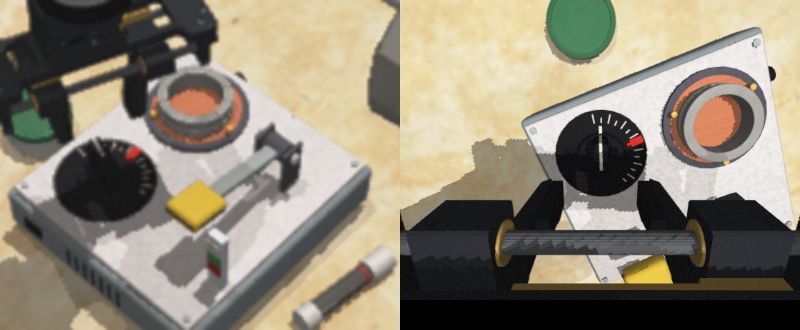

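The pointer bar is upright and centred between the fingers in the wrist view (x≈600 of the crop). The scene view shows the fingers behind and above the dial, clear of everything. I'll descend and pinch.

Call:
{"fn": "move_arm", "kwargs": {"rows": [[0,0,0.016,0,0.05],[0,0,0.016,0,0.05],[0,0,0.016,0,0.05],[0,0,0.012,0,0.05],[0,0,0.004,0,0.05],[0,0,0,0,0.01],[0,0,0,0,0.01],[0,0,0,0,0.01],[0,0,0,0,0.01],[0,0,0,0,0.01]]}}

```text
clock: 1.97
tool_pos: [0.5595, -0.0825, 0.2415]
eef_rot: [0.838, 0.546, 0.001, 0.0]
contact_force: [-0.1, -0.7, 0.2]
opening: 0.215
finger_force: 0.0
```

Call:
{"fn": "move_arm", "kwargs": {"rows": [[0,0,0,0,0.005],[0,0,0,0,0.005],[0,0,0,0,0.005],[0,0,0,0,0.005]], "newtons": 25}}

```text
clock: 2.3
tool_pos: [0.5596, -0.0826, 0.2413]
eef_rot: [0.838, 0.546, 0.001, 0.001]
contact_force: [-0.7, -0.6, 5.8]
opening: 0.156
finger_force: 25.0
```

Call:
{"fn": "move_arm", "kwargs": {"rows": [[0,0,0,0.11,0.005],[0,0,0,0.11,0.005],[0,0,0,0.11,0.005],[0,0,0,0.11,0.005],[0,0,0,0.11,0.005],[0,0,0,0.11,0.005],[0,0,0,0.11,0.005],[0,0,0,0.11,0.005],[0,0,0,0.11,0.005],[0,0,0,0.11,0.005]]}}

```text
clock: 3.13
tool_pos: [0.5598, -0.0828, 0.2413]
eef_rot: [1.0, 0.025, 0.001, 0.0]
contact_force: [1.0, -1.3, 4.0]
opening: 0.152
finger_force: 25.0
```

Call:
{"fn": "move_arm", "kwargs": {"rows": [[0,0,0,0,0.005],[0,0,0,0,0.005]]}}

```text
clock: 3.3
tool_pos: [0.5598, -0.0827, 0.2413]
eef_rot: [1.0, 0.027, 0.001, 0.001]
contact_force: [1.2, -1.6, 5.8]
opening: 0.155
finger_force: 25.0
```

```bash
python3 - <<'E'
from h import *
from plant import r,snapshot
st=r.get_state();print(st["tool_pos"],R.from_quat(st["eef_rot"]).as_matrix().round(3).tolist(),st["contact_force"],st["moment"])
for n in("scene","side","wrist"):
    s=snapshot(n);pickle.dump(s,open(f"{n}2.pkl","wb"))
    print(n,s["eye"])
s=pickle.load(open("scene2.pkl","rb"))["color"][165:305,195:365,::-1];w=pickle.load(open("wrist2.pkl","rb"))["color"][:,:,::-1]
cv2.imwrite("pics/c2.png",np.hstack([cv2.resize(s,(400,330),interpolation=cv2.INTER_CUBIC),cv2.copyMakeBorder(cv2.resize(w,(400,300)),0,30,0,0,0)]))
E
```

```text
[ 0.55975233 -0.08272596  0.24129484] [[0.999, 0.055, 0.002], [0.055, -0.999, -0.001], [0.002, 0.001, -1.0]] [ 1.23817717 -1.55920988  5.84652019] [-0.09455947 -0.05314633 -0.0927183 ]
scene [ 0.11504499 -0.57742365  0.93914364]
side [ 0.61248259 -0.83095464  0.61427838]
wrist [ 0.63660419 -0.0783553   0.2218721 ]
```

View pics/c2.png

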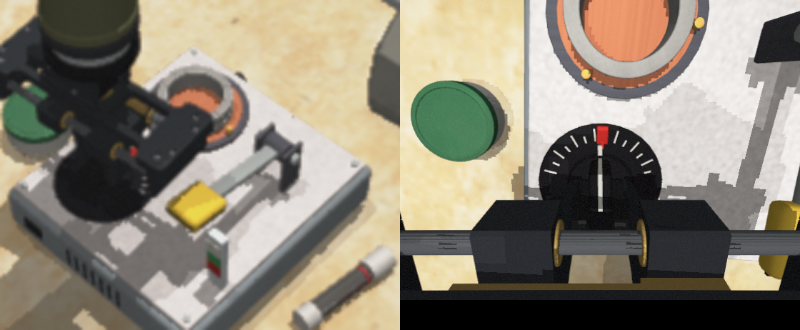

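The wrist view shows the pointer (about (600,170)) almost at the red marker (about (602,135)). Next I'll measure the residual.

```bash
cat > res.py <<'E'
from h import *
def res(w,ax):
    h=cv2.cvtColor(w["color"],cv2.COLOR_RGB2HSV);C=w["color"].astype(int)
    vv,uu=np.mgrid[0:420,0:560];uv=np.c_[uu.ravel(),vv.ravel()].astype(float);P=onplane(w,uv,.0635)[:,:2].reshape(420,560,2)-ax
    rad=np.hypot(*np.moveaxis(P,2,0));ang=np.arctan2(P[...,1],P[...,0])
    red=(C[...,0]>120)&(C[...,1]<80)&(C[...,2]<80)&(rad<.046)
    wh=(C.min(2)>120)&(rad>.0235)&(rad<.0295)
    for n,m in(("red",red),("red tip",red&(rad<.032)),("white",wh&(abs(ang-ang[red].mean())<.35))):print(n,m.sum(),"ang",ang[m].mean().round(4),"rad",rad[m].min().round(4),rad[m].max().round(4),"col",uu[m].mean())
E
python3 - <<'E'
from res import *
w=pickle.load(open("wrist2.pkl","rb"))
for ax in([.5597,-.0827],[.5597,-.0817]):res(w,np.array(ax))
w=pickle.load(open("wrist1.pkl","rb"));res(w,np.array([.5597,-.0827]))
x=pickle.load(open("wrist2.pkl","rb"))["color"][150:310,360//1-160:360,::-1]
x=pickle.load(open("wrist2.pkl","rb"))["color"][160:310,190:370,::-1]
cv2.imwrite("pics/c3.png",cv2.resize(x,None,fx=4,fy=4,interpolation=cv2.INTER_CUBIC))
E
```

```text
red 422 ang 0.0129 rad 0.0274 0.0437 col 283.2535545023697
red tip 48 ang -0.0 rad 0.0274 0.0319 col 283.4583333333333
white 72 ang 0.0658 rad 0.0237 0.0295 col 279.5
red 422 ang -0.0144 rad 0.0275 0.0437 col 283.2535545023697
red tip 55 ang -0.0215 rad 0.0275 0.032 col 282.76363636363635
white 72 ang 0.028 rad 0.0236 0.0294 col 279.5
red 232 ang 0.0229 rad 0.027 0.0435 col 329.73275862068965
red tip 43 ang 0.0212 rad 0.027 0.032 col 321.4651162790698res.py:8: RuntimeWarning: Mean of empty slice.
  for n,m in(("red",red),("red tip",red&(rad<.032)),("white",wh&(abs(ang-ang[red].mean())<.35))):print(n,m.sum(),"ang",ang[m].mean().round(4),"rad",rad[m].min().round(4),rad[m].max().round(4),"col",uu[m].mean())
  ret = ret.dtype.type(ret / rcount)
Traceback (most recent call last):
  File "res.py", line 8, in res
    for n,m in(("red",red),("red tip",red&(rad<.032)),("white",wh&(abs(ang-ang[red].mean())<.35))):print(n,m.sum(),"ang",ang[m].mean().round(4),"rad",rad[m].min().round(4),rad[m].max().round(4),"col",uu[m].mean())
                                                                                                                                                      ~~~~~~~~~~^^
ValueError: zero-size array to reduction operation minimum which has no identity
```

Call:
{"fn": "move_arm", "kwargs": {"rows": [[0,0,0,0.025,0.005],[0,0,0,0.025,0.005],[0,0,0,0,0.005],[0,0,0,0,0.04],[0,0,0,0,0.04],[0,0,0,0,0.04],[0,0,0,0,0.04]]}}

```text
clock: 4.03
tool_pos: [0.5589, -0.0822, 0.2404]
eef_rot: [1.0, 0.002, -0.001, -0.0]
contact_force: [0.6, 0.3, 0.3]
opening: 0.431
finger_force: 0.0
```

```bash
python3 - <<'E'
from res import *
from plant import r,snapshot
st=r.get_state();print(st["tool_pos"],st["opening"],R.from_quat(st["eef_rot"]).as_matrix().round(3).tolist())
w=snapshot("wrist")
for ax in([.5597,-.0827],[.5597,-.0817]):res(w,np.array(ax))
E
```

```text
[ 0.55890352 -0.08222857  0.240377  ] 0.43067373191286984 [[1.0, 0.005, -0.001], [0.005, -1.0, 0.0], [-0.001, -0.0, -1.0]]
red 409 ang 0.0136 rad 0.0304 0.0435 col 280.9877750611247
red tip 43 ang 0.0107 rad 0.0304 0.032 col 281.27906976744185
white 84 ang 0.0167 rad 0.0237 0.0294 col 281.0
red 409 ang -0.0136 rad 0.0304 0.0435 col 280.9877750611247
red tip 44 ang -0.0128 rad 0.0304 0.032 col 280.72727272727275
white 84 ang -0.0211 rad 0.0237 0.0295 col 281.0
```

The pointer and marker agree to within about 0.01 rad and the dial is released. Next I lift, close the fingers and move over the pad.

Call:
{"fn": "move_arm", "kwargs": {"rows": [[0,0,-0.018,0,0.04],[0,0,-0.018,0,0.04],[0,0,-0.018,0,0.04],[0,0,-0.018,0,0],[0,0.0215,0,0,0],[0,0.0215,0,0,0],[0,0.0215,0,0,0],[0,0.0215,0,0,0],[0,0.0215,0,0,0],[0,0,0,0,0]]}}

```text
clock: 4.92
tool_pos: [0.5587, -0.1954, 0.313]
eef_rot: [1.0, -0.001, 0.0, 0.002]
contact_force: [0.1, -0.2, 0.7]
opening: 0.003
finger_force: 0.0
```

Call:
{"fn": "move_arm", "kwargs": {"rows": [[0,0,0,0,0],[0,0,0,0,0],[0,0,0,0,0],[0,0,0,0,0]]}}

```text
clock: 5.25
tool_pos: [0.56, -0.1884, 0.3126]
eef_rot: [1.0, 0.004, -0.0, -0.001]
contact_force: [0.5, 0.3, 0.7]
opening: 0.009
finger_force: 0.0
```

```bash
python3 - <<'E'
from res import *
from plant import r,snapshot
st=r.get_state();print(st["tool_pos"],st["opening"])
S=snapshot("side");s=snapshot("scene");w=snapshot("wrist");res(w,np.array([.5597,-.0822]))
C=S["color"].astype(int);vv,uu=np.mgrid[0:420,0:560];uv=np.c_[uu.ravel(),vv.ravel()];P=bydepth(S,uv);c=C.reshape(-1,3)
y=(c[:,0]>150)&(c[:,1]>120)&(c[:,2]<60)&(P[:,2]>.08)&(P[:,2]<.14);print(y.sum(),P[y].min(0),P[y].max(0))
a=cv2.resize(S["color"][150:310,200:370,::-1],(400,376),interpolation=cv2.INTER_CUBIC);b=cv2.resize(s["color"][165:325,195:365,::-1],(400,376),interpolation=cv2.INTER_CUBIC)
cv2.imwrite("pics/c4.png",np.hstack([a,b]))
E
```

```text
[ 0.55997511 -0.1883893   0.31258009] 0.00899997397414382
red 210 ang -0.0052 rad 0.0309 0.0435 col 126.63333333333334
red tip 22 ang 0.0 rad 0.0309 0.0318 col 127.5
white 45 ang 0.0215 rad 0.0238 0.0295 col 127.55555555555556
110 [ 0.5633003  -0.20618447  0.11830879] [ 0.57946361 -0.17411411  0.12373855]
```

View pics/c4.png

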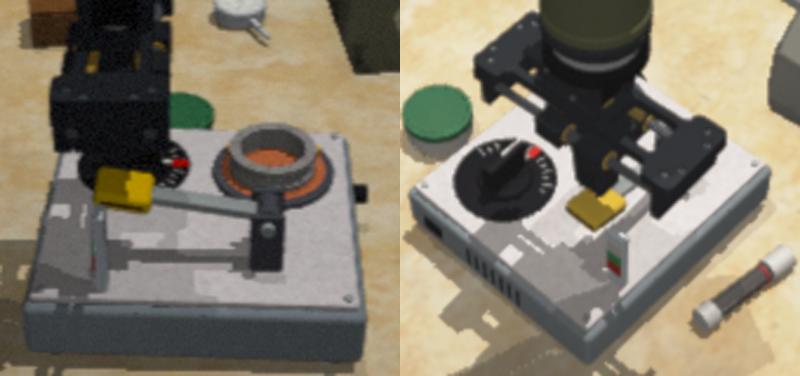

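The side and scene views show the closed fingers above the yellow pad, clear of the post, and the pointer at the red marker. Pressing now.

Call:
{"fn": "move_arm", "kwargs": {"rows": [[0,0.001,0.01,0,0],[0,0,0.01,0,0],[0,0,0.003,0,0],[0,0,0.003,0,0],[0,0,0.003,0,0],[0,0,0.002,0,0],[0,0,0.002,0,0],[0,0,0.002,0,0],[0,0,0,0,0],[0,0,0,0,0]]}}

```text
clock: 6.23
tool_pos: [0.5585, -0.1912, 0.2776]
eef_rot: [1.0, 0.002, -0.002, -0.001]
contact_force: [-3.0, 0.8, 8.0]
opening: 0.006
finger_force: 4.0
```

Call:
{"fn": "move_arm", "kwargs": {"rows": [[0,0,0.002,0,0],[0,0,0.002,0,0],[0,0,0.0015,0,0],[0,0,0,0,0],[0,0,0,0,0],[0,0,0,0,0]]}}

```text
clock: 6.73
tool_pos: [0.5581, -0.1912, 0.2725]
eef_rot: [1.0, 0.002, -0.002, -0.001]
contact_force: [-5.3, 0.6, 10.3]
opening: 0.004
finger_force: 5.4
```

```bash
python3 - <<'E'
from h import *
from plant import r,snapshot
st=r.get_state();print(st["tool_pos"],st["contact_force"])
S=snapshot("side");s=snapshot("scene")
vv,uu=np.mgrid[0:420,0:560];uv=np.c_[uu.ravel(),vv.ravel()];P=bydepth(S,uv);c=S["color"].reshape(-1,3).astype(int)
y=(c[:,0]>150)&(c[:,1]>120)&(c[:,2]<60)&(P[:,2]>.07)&(P[:,2]<.14);print(y.sum(),P[y].min(0),P[y].max(0))
a=cv2.resize(S["color"][200:290,220:310,::-1],(400,400),interpolation=cv2.INTER_CUBIC);b=cv2.resize(s["color"][225:305,240:320,::-1],(400,400),interpolation=cv2.INTER_CUBIC)
cv2.imwrite("pics/c5.png",np.hstack([a,b]))
E
```

```text
[ 0.558128   -0.19115347  0.27245449] [-5.25202797  0.64850927 10.29637826]
18 [ 0.56974017 -0.20461359  0.1038636 ] [ 0.57662978 -0.19591498  0.10627734]
```

View pics/c5.png

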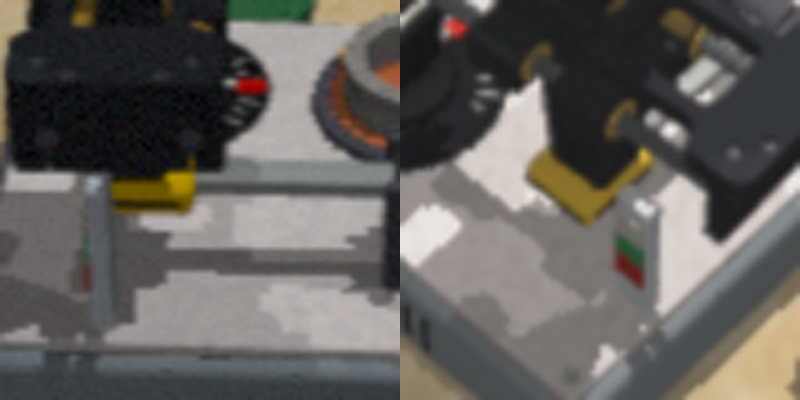

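The pad is level. The fingertip height (106.5 mm), the force (10.3 N) and the depth reading of the pad top (106 mm) all put it in mid green, and the lever is being held there. Handing in.

```bash
python3 -c "
from plant import r
print(r.finish_job())"
```

```text
the job is handed in; nothing more can be done
None
```

I turned the dial to the red marker (pointer within about 0.02 rad in the images) and let go. I then pressed the lever to mid green (pad top about 106 mm, 10 N), and the job was handed in with the lever still held there; no verdict was returned.

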